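Couple the bench camera to its leaning ball stud

ROBOT

A 6-joint arm with a two-finger parallel gripper is mounted at the origin on the work surface. World frame = base frame: x ahead of the robot, y to its left, z up, the work surface at z = 0. Lengths are in m, angles in rad, forces in N, time in s.
With the tool pointing down it reaches from about 0.225 to 0.725 m from the base axis. Payload 3.1 kg.
Tool frame: the origin (TCP) lies midway between the tips of the shut fingers; the grasp point (between the pads) lies 19 mm behind it; z points along the fingers, y is the direction in which the jaws open and shut (so a half turn about z gives the same grasp; the last joint's range is limited). The gripper opens to 85 mm and grips with 20 to 120 N. Pads are 22 mm wide; open, the fingers measure 114 mm over their backs; the gripper's body (76 mm by 85 mm) begins 54 mm behind the grasp point. The pads swing forward as they close: fully open they stand 13 mm farther back than shut.
Start: joints at [-1.414, 0.048, 0.099, 1.622, 0, 1.443], TCP at [0.147, -0.504, 0.231] pointing down, gripper open.
Joint ranges: [-2.91, 2.91], [-0.99, 1.94], [-1.21, 1.42], [-2.12, 2.29], [-1.49, 1.47], [-3.14, 3.14]. Speed limits (rad/s): [2.79, 2.79, 3.14, 3.14, 3.14, 3.14].

INTERFACE

Orientations are given as a unit quaternion [x, y, z, w].
In Python, from plant import r gives the robot as it stands. The module is installed in compiled form; this text tells all that it offers.
- The arm moves only by the tool play_rows, never from a script. Its argument "targets" is a list of rows, each a list of 2 entries, a list of its own where there are three numbers: the shift along the tool's x, y, z in mm, then the turn about the tool's z in degrees. In form: [[[dx, dy, dz], roll], ...]. A call has 1 to 20 rows; each row is the pose to reach, as a shift and turn from the pose commanded when the call began, along the tool's axes at that moment; what a row does not reach only later rows make up. A row lasts 1/12 s, in which the tool goes at most 41.7 mm and 7.16 degrees, less where a joint would pass 70% of its speed; a pose out of reach is approached as far as the arm can. A call with a gripper value outside its range is refused whole. "gripper" is the opening, from 0 (shut) to 1 (fully open), set as the call begins (left out, the last holds). The fingers move at their own pace and stop on an object; "squeeze" is the grip in N (left out, the last holds). Time passes only in rows, so rows that repeat a pose let the fingers close. It gives the time, the measured TCP pose, the force and the opening at its end, in the units of the state.
- r.observe(): the state, without advancing time (a new reading comes with each control period).
- r.camera(name): name is "scene" or "top" or "wrist"; returns (picture, depth): 480x640x3 uint8, red, green, blue; 480x640 float32, m along the optical axis (not along the pixel's ray), 0 where there is no reading.
- r.camera_info(name): a dict with "fov_y" (degrees; the focal length in pixels is half the picture's height over the tangent of half this angle, whatever the lens; pixels are square), "cx", "cy" (the principal point, pixels), "D" ([k1, k2, p1, p2, k3] as OpenCV has them; the pictures are not rectified), "R" (3x3) and "t" (3): a world point X has camera coordinates R X + t. Camera axes: x right, y down, z forward; pixel columns grow to the right and rows downward; lengths in m; the calibration is good to about 2 mm. A picture is of the moment at which its call begins: read the wrist's pose just before it. camera_info takes no time and is no camera call; for the wrist camera it gives the pose at the moment of the call.
- r.hand_in(): hands the job in, once; it reports no verdict.
The state is a dict: "t": time; "joints": joint angles; "qd": joint speeds; "effort": joint torques, N m; "position": TCP position; "tcp_rot": TCP orientation; "contact_force": force on the tool from outside, world axes, zero at the start; "ft_torque": the same for the moment, N m; "gripper_width": opening from 0.0 (shut) to 1.0 (fully open).
Only numpy, scipy, OpenCV 4.12 (cv2) and the standard library are available. Lean on these libraries where they do the work, as an engineer would, in place of code of your own. Each camera call takes 0.05 s, during which the arm holds its last target.

TASK

Put the bench camera on its stand: lower the blue socket under the camera onto the steel ball of the leaning stud until it sits fully home on the shoulder, with the lens looking the way the stud leans, then press the red latch lever fully down so the camera is locked on. Do it gently, without hitting the stand hard or knocking the camera over, let go, and leave the flask, the measuring cylinder and the marker where they are.

Things in the scene. Friction and masses are not known exactly. Their poses are not given: they have to be found in the camera images.
- camera: Loose upright camera head, 0.4 to 0.65 kg. Blue socket cup 54 mm wide, 62 mm tall, open below, bore 43 mm wide, 56 deep; on it a grey box, 46 mm along x, 40 mm along y, from 62 to 106 mm height: grip it across y at 84 mm. Black lens (32 mm wide, 20 mm long) on the box's -x face; red latch lever, raised at first, on the +x side. Origin: centre of the cup's flat rim (underside); z up the bore axis.
- camera_seat (a point): Point on the camera's bore axis, 34 mm above its rim, where the ball's centre lies when the socket is fully home.
- camera_lens (a point): Centre of the lens's front glass, 43 mm from the bore axis on the camera's -x side, 84 mm above the rim.
- latch (a joint): Red lever: 0 = raised (50 degrees above level, camera upright), 0.873 = down, square to the bore, at its stop; starts at 0 to 0.15. Pivot along camera y, at x = +31 mm, z = 28 mm; reaches 71 mm out, 12 to 20 mm wide, 6 mm thick. Takes 1 to 2 N near its end, stays where left. Its steel toe swings under the ball; if the socket is not home it jams on the ball.
- latch_pad (a point): Point on the lever's upper face, 55 mm out from its pivot, near the free end: press here or a little nearer the pivot.
- stand: Stand fixed to the bench, turning only in yaw between starts: grey plate 150 x 110 x 14 mm carrying the stud. Origin on the bench below the ball's centre; the plate reaches from x = -65 to +85 mm. The stud leans towards its -x.
- stud: Steel ball stud on the stand, leaning 30 degrees. Origin: centre of the 40 mm ball, 99 mm above the bench; z up along the stud; x is the stand's x pitched with it. Neck 18 mm thick; the shoulder that the socket's rim rests on is a 64 mm disc, its top 34 mm below the ball's centre. The seated camera's z and x axes lie along these; lens to -x.
- flask: Bystander: amber conical flask, 74 mm in diameter, 118 mm tall; origin at the centre of its underside.
- cylinder: Bystander: clear measuring cylinder, 186 mm tall, foot 72 mm in diameter; origin at the centre of its underside.
- marker: Bystander: red marker pen with black cap lying on the bench, 128 mm long along its x (from -48 to +80 mm), 17 mm thick; origin on the bench under it.

How it is judged:
By the outcome, as a careful person would: the job done as asked, in the order asked, and still so for the second after the job is handed in, with the robot touching nothing.
It also fails if it takes over 48 s, if anything falls off the work surface, if the arm or the gripper's body presses on something with over 40 N, if the wrist force passes 120 N, or if a joint passes its speed limit or range.

## Working session

There is one attempt and no reset: what is moved stays moved. The work goes in short steps, Python scripts to look and compute and a tool call to move; the robot and the scene stay as the last step left them, time stands still between calls to the robot, and variables do not carry over. Pictures are saved under pics/ and viewed, and the job is handed in when it is done.

Besides the shell and the picture viewer there is one more tool, called after "Request:" by a JSON object that holds its "fn" and its "kwargs", one argument or row to a line. play_rows: Moves the arm, as the interface text tells. Its arguments: {"type":"object","properties":{"targets":{"type":"array"},"gripper":{"type":"number"},"squeeze":{"type":"number"}},"required":["targets"]}

```bash
mkdir -p pics; cat > h.py <<'E'
import numpy as np, cv2
from plant import r
from scipy.spatial.transform import Rotation as Rn
def K(i):
    f=240/np.tan(np.radians(i['fov_y'])/2); return np.array([[f,0,i['cx']],[0,f,i['cy']],[0,0,1.]])
def ray(i,uv):
    p=cv2.undistortPoints(np.array(uv,float).reshape(-1,1,2),K(i),np.array(i['D'],float)).reshape(-1,2)
    R=np.array(i['R']);t=np.array(i['t'])
    d=np.c_[p,np.ones(len(p))]@R
    return -R.T@t,d
def plane(i,uv,z):
    c,d=ray(i,uv); return c+d*((z-c[2])/d[:,2])[:,None]
def pts(i,uv,dep):
    c,d=ray(i,uv); return c+d*np.array(dep)[:,None]
def proj(i,X):
    R=np.array(i['R']);t=np.array(i['t'])
    return cv2.projectPoints(np.array(X,float).reshape(-1,1,3),cv2.Rodrigues(R)[0],t,K(i),np.array(i['D'],float))[0].reshape(-1,2)
def snap(n,tag):
    i=r.camera_info(n); p,d=r.camera(n); cv2.imwrite(f'pics/{tag}.png',p[:,:,::-1]); np.savez(f'{tag}.npz',p=p,d=d,**{k:np.array(v) for k,v in i.items()}); return i,p,d
def load(tag):
    z=np.load(tag+'.npz'); return {k:z[k] for k in ['fov_y','cx','cy','D','R','t']},z['p'],z['d']
E
python3 - <<'E'
from h import *
s=r.observe();print(s)
for n in ['scene','top','wrist']:
    i,p,d=snap(n,n+'0');print(n,i)
E
```

```text
{'t': 0.0, 'joints': array([-1.41380354e+00,  4.87460753e-02,  9.75624609e-02,  1.62200098e+00,
        3.40099508e-06,  1.44299342e+00]), 'qd': array([ 2.22500081e-03, -7.81366931e-04, -4.37457023e-04,  1.54060091e-03,
        3.76260402e-05,  9.05128514e-04]), 'effort': array([-6.60115038e-04, -3.38781130e+01,  3.20014930e+01,  2.02696928e-02,
       -6.25686698e-05, -4.34280537e-06]), 'position': array([ 0.14739394, -0.50323549,  0.23010187]), 'tcp_rot': array([ 9.89877842e-01,  1.41916993e-01, -1.57273928e-05, -1.19403241e-03]), 'contact_force': array([ 0.01145866, -0.18993852,  0.022376  ]), 'ft_torque': array([-0.018976  , -0.02748471,  0.0593901 ]), 'gripper_width': 0.9971343982869205}
scene {'fov_y': 55.9513518283982, 'cx': 315.4149926002381, 'cy': 239.9382464684738, 'D': array([-0.00887588,  0.        ,  0.        ,  0.        ,  0.        ]), 'R': array([[ 0.86144231,  0.50783449,  0.00461348],
       [ 0.36196886, -0.60758707, -0.70697701],
       [-0.35622422,  0.61068984, -0.70722148]]), 't': array([-0.54241259, -0.08094635,  1.23516033])}
top {'fov_y': 57.815025766532905, 'cx': 318.6639586322746, 'cy': 232.56823088457085, 'D': array([-0.0839417,  0.       ,  0.       ,  0.       ,  0.       ]), 'R': array([[ 0.01821158, -0.99955833,  0.0234838 ],
       [-0.99529461, -0.02035954, -0.09473189],
       [ 0.09516817, -0.02164808, -0.99522579]]), 't': array([0.07753808, 0.58917861, 0.97450248])}
wrist {'fov_y': 64.67010714594844, 'cx': 323.18511684600475, 'cy': 245.72918805455413, 'D': array([-0.02006603,  0.        ,  0.        ,  0.        ,  0.        ]), 'R': array([[ 0.28243169, -0.95928609, -0.00159404],
       [-0.91757719, -0.27063573,  0.29121883],
       [-0.27979358, -0.08078678, -0.95665514]]), 't': array([-0.5241786 , -0.03940838,  0.37864974])}
```

View pics/scene0.png

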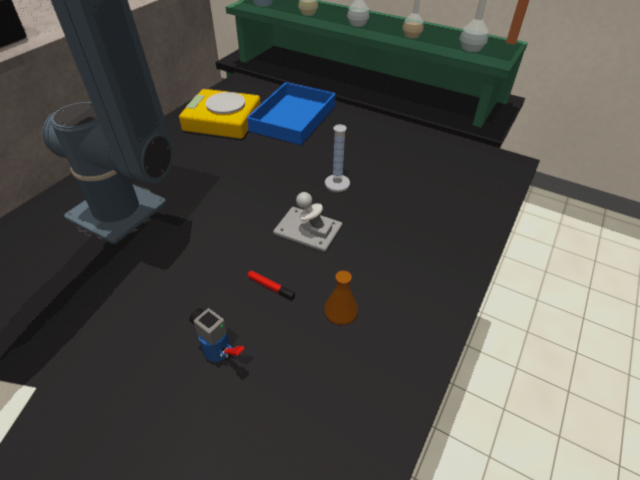

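View pics/top0.png

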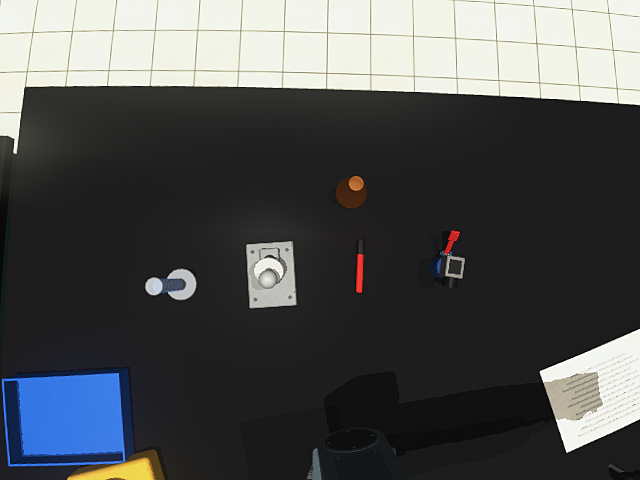

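View pics/wrist0.png

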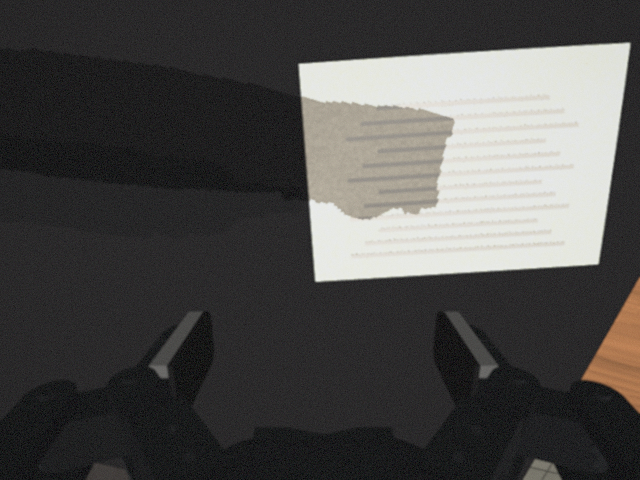

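The scene view shows the camera head at (212,335) with its red lever to the right, and the stand at (308,220) with the ball at (304,200). In the top view the camera is at (452,266), its lens at the bottom, and its lever at (453,237). The ball is at (268,278), leaning toward the robot. I'll measure both of these first.

```bash
python3 - <<'E'
from h import *
i,p,d=load('top0')
c=cv2.resize(p[210:310,400:500],None,fx=6,fy=6,interpolation=cv2.INTER_CUBIC)
e=cv2.resize(p[225:325,225:325],None,fx=6,fy=6,interpolation=cv2.INTER_CUBIC)
cv2.imwrite('pics/crop_top.png',cv2.resize(np.hstack([c,e]),(800,400))[:,:,::-1])
# ball via depth pts
def cloud(i,d,x0,x1,y0,y1):
    v,u=np.mgrid[y0:y1,x0:x1]; m=d[y0:y1,x0:x1]>0
    uv=np.c_[u[m],v[m]]; return uv,pts(i,uv,d[y0:y1,x0:x1][m])
uv,P=cloud(i,d,420,480,220,295)
m=(P[:,2]>0.095); print('boxtop',m.sum(),P[m].mean(0),P[m].max(0)); 
uv8=uv[m].astype(np.int32); rr=cv2.minAreaRect(P[m][:,:2].astype(np.float32)*1000);print(rr)
hsv=cv2.cvtColor(p,cv2.COLOR_RGB2HSV)
red=(hsv[uv[:,1],uv[:,0],1]>150)&((hsv[uv[:,1],uv[:,0],0]<8)|(hsv[uv[:,1],uv[:,0],0]>172))&(hsv[uv[:,1],uv[:,0],2]>90)
print('red',red.sum(),P[red].mean(0),P[red].min(0),P[red].max(0))
uv,P=cloud(i,d,235,305,235,315)
m=P[:,2]>0.09
A=np.c_[2*P[m],np.ones(m.sum())];s=np.linalg.lstsq(A,(P[m]**2).sum(1),rcond=None)[0];print('ball',m.sum(),s[:3],np.sqrt(s[3]+s[:3]@s[:3]),P[:,2].max())
m=(P[:,2]>0.004)&(P[:,2]<0.022); rr=cv2.minAreaRect(P[m][:,:2].astype(np.float32)*1000);print('plate',rr,P[m][:,2].mean())
E
```

```text
boxtop 526 [ 0.50657741 -0.19914582  0.10434336] [ 0.53800387 -0.17874056  0.11209332]
((502.7601623535156, -200.33041381835938), (41.678619384765625, 68.4212875366211), 82.02989959716797)
red 163 [ 0.57245126 -0.20940629  0.06167383] [ 5.45311303e-01 -2.29315475e-01  1.99533649e-04] [ 0.59466119 -0.20018928  0.08367429]
ball 282 [0.48014801 0.197576   0.09955999] 0.01903806143977289 0.12279869985057701
plate ((487.2884826660156, 203.65774536132812), (179.171875, 156.34312438964844), 1.232380747795105) 0.013313708555219232
```

View pics/crop_top.png

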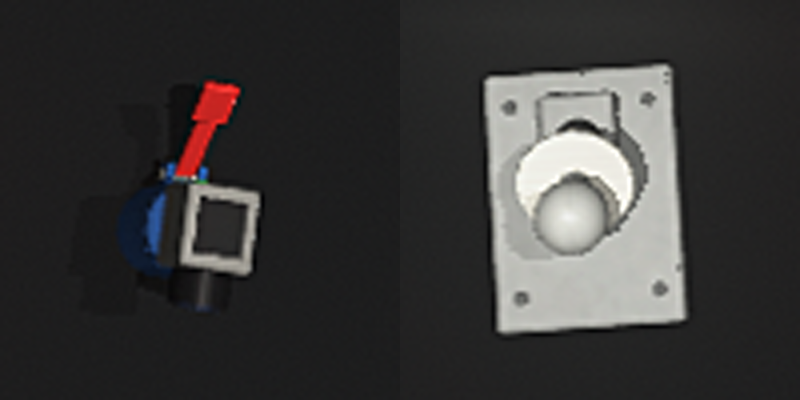

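```bash
cat >> h.py <<'E'
def T():
    s=r.observe(); return np.array(s['position']),Rn.from_quat(s['tcp_rot']).as_matrix(),s
E
python3 - <<'E'
from h import *
p0,R0,s=T(); i=r.camera_info('wrist');R=np.array(i['R']);t=np.array(i['t'])
print('toolaxes',R0.round(3)); print('cam in tool',R0.T@(-R.T@t-p0)); print('camaxes in tool',(R0.T@R.T).round(3))
i,p,d=load('top0')
# box top square corners
m=np.array([[0]])
g=cv2.cvtColor(p,cv2.COLOR_RGB2GRAY)
roi=(g[245:290,435:475]>100).astype(np.uint8)
cs,_=cv2.findContours(roi,cv2.RETR_EXTERNAL,cv2.CHAIN_APPROX_NONE);c=max(cs,key=cv2.contourArea).reshape(-1,2)+[435,245]
w=plane(i,c,0.106)[:,:2]*1000
print('box',cv2.minAreaRect(w.astype(np.float32)))
roi=(g[225:325,235:310]>100).astype(np.uint8)
cs,_=cv2.findContours(roi,cv2.RETR_EXTERNAL,cv2.CHAIN_APPROX_NONE);c=max(cs,key=cv2.contourArea).reshape(-1,2)+[235,225]
w=plane(i,c,0.014)[:,:2]*1000
print('plate',cv2.minAreaRect(w.astype(np.float32)))
E
```

```text
toolaxes [[ 0.96   0.281 -0.   ]
 [ 0.281 -0.96   0.002]
 [ 0.    -0.002 -1.   ]]
cam in tool [ 7.33717067e-02 -1.09231260e-04 -1.42618667e-01]
camaxes in tool [[ 0.002 -0.957 -0.291]
 [ 1.     0.001  0.001]
 [-0.    -0.291  0.957]]
box ((513.2009887695312, -201.55465698242188), (38.310123443603516, 45.464481353759766), 82.18144989013672)
plate ((489.9152526855469, 197.98306274414062), (148.20692443847656, 108.4033432006836), 4.993895053863525)
```

Request:
{"fn": "play_rows", "kwargs": {
  "targets": [
    [[40,-15,0],-7],
    [[80,-30,0],-14],
    [[120,-50,0],-21],
    [[160,-70,0],-28],
    [[200,-85,0],-35],
    [[240,-100,0],-42],
    [[280,-120,0],-49],
    [[310,-130,0],-56],
    [[340,-145,0],-63],
    [[370,-160,0],-70],
    [[400,-170,5],-77],
    [[420,-180,10],-84],
    [[436,-187,10],-91],
    [[436,-187,10],-98],
    [[436,-187,10],-105],
    [[436,-187,10],-112],
    [[436,-187,10],-119],
    [[436,-187,10],-126],
    [[436,-187,10],-133],
    [[436,-187,10],-140]
  ],
  "gripper": 1,
  "squeeze": 25
}}

```text
t: 1.82
position: [0.5132, -0.2017, 0.2207]
tcp_rot: [0.202, 0.979, 0.0, -0.001]
contact_force: [0.1, 0.4, -0.4]
gripper_width: 1.004
```

Request:
{"fn": "play_rows", "kwargs": {
  "targets": [
    [[0,0,0],-7],
    [[0,0,0],-13],
    [[0,0,0],-16],
    [[0,0,0],-16],
    [[0,0,0],-16]
  ]
}}

```text
t: 2.23
position: [0.5132, -0.2018, 0.2209]
tcp_rot: [0.068, 0.998, 0.0, -0.0]
contact_force: [-0.4, 0.7, -0.7]
gripper_width: 1.0
```

```bash
python3 - <<'E'
from h import *
p0,R0,s=T();print(s['t'],p0,R0.round(3),s['joints'].round(3))
snap('wrist','w1')
E
```

```text
2.2333 [ 0.51321316 -0.20176925  0.22088676] [[-0.991  0.135 -0.001]
 [ 0.135  0.991  0.   ]
 [ 0.001  0.    -1.   ]] [-0.496  0.116  0.151  1.606  0.    -0.361]
```

View pics/w1.png

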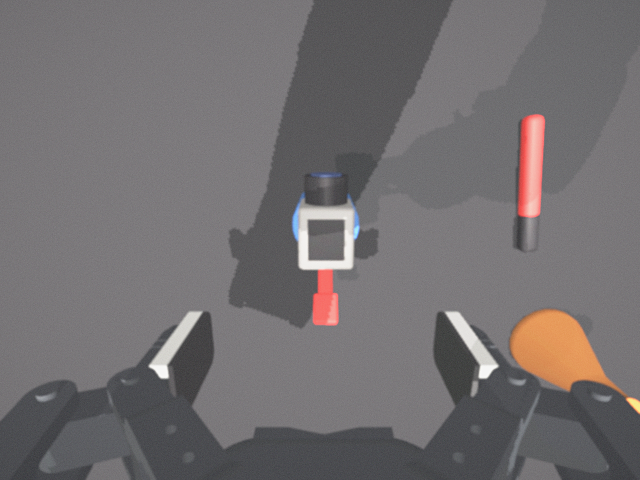

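The wrist view shows the camera's box top at (326,240), its lens above at (326,187) and the lever below at (325,308). It is well aligned with the jaws. Next I'll refine the measurement.

```bash
python3 - <<'E'
from h import *
i,p,d=load('w1'); g=cv2.cvtColor(p,cv2.COLOR_RGB2GRAY);hsv=cv2.cvtColor(p,cv2.COLOR_RGB2HSV)
print(g[240,290:362:3]); print(g[190:280:4,304]); print((d[240,290:362:4]*1000).round(),(d[200:280:4,302]*1000).round())
m=np.zeros_like(g);m[150:290,280:380]=((g>150)&(hsv[:,:,1]<50))[150:290,280:380]
cs,_=cv2.findContours(m,cv2.RETR_EXTERNAL,cv2.CHAIN_APPROX_NONE);c=max(cs,key=cv2.contourArea).reshape(-1,2)
print('px',cv2.minAreaRect(c.astype(np.float32)),cv2.boundingRect(c))
w=plane(i,c,0.106)[:,:2]*1000; print('all',cv2.minAreaRect(w.astype(np.float32)))
v,u=np.mgrid[150:340,280:380];P=pts(i,np.c_[u.ravel(),v.ravel()],d[150:340,280:380].ravel())
t=(P[:,2]>0.098)&(P[:,2]<0.115)
print('depthtop',t.sum(),P[t].mean(0),cv2.minAreaRect((P[t][:,:2]*1000).astype(np.float32)))
hh=hsv[150:340,280:380].reshape(-1,3);red=(hh[:,1]>150)&((hh[:,0]<8)|(hh[:,0]>172))
print('lever',P[red].min(0),P[red].max(0)); 
rp=P[red]; top=rp[rp[:,2]>0.06]; print(np.polyfit(rp[:,0],rp[:,2],1), np.polyfit(rp[:,0],rp[:,1],1))
E
```

```text
[ 90  89 120 223 240 242 162 111 112 113 111 111 108 114 115 110 112 108
 178 242 239 185  88  91]
[ 73  89 118 131 152 210 219 218 215 218 222 242 242 241 242 241 241 240
 240 240 113  92  90]
[378. 379. 271. 267. 267. 266. 266. 266. 267. 266. 268. 268. 266. 267.
 268. 268. 377. 378.] [291. 274. 262. 261. 263. 263. 263. 265. 266. 267. 267. 269. 269. 271.
 272. 272. 273. 273. 388. 389.]
px ((326.0, 237.0), (64.0, 56.0), 90.0) (298, 205, 57, 65)
all ((510.7828674316406, -200.07293701171875), (39.671714782714844, 46.87818145751953), 82.3230972290039)
depthtop 4129 [ 0.50539083 -0.19902272  0.10531425] ((501.68536376953125, -198.46456909179688), (39.98960876464844, 65.38130187988281), 81.80652618408203)
lever [ 0.4388302  -0.22668376 -0.00124207] [ 0.61492815 -0.1919766   0.36358584]
[-1.43041609  0.87332407] [-0.29795236 -0.04082514]
```

Request:
{"fn": "play_rows", "kwargs": {
  "targets": [
    [[2,1,15],0],
    [[2,1,35],0],
    [[2,1,60],0],
    [[2,1,85],0],
    [[2,1,110],0],
    [[2,1,130],0],
    [[2,1,145],0],
    [[2,1,153],0],
    [[2,1,157],0],
    [[2,1,157],0],
    [[2,1,157],0]
  ]
}}

```text
t: 3.2
position: [0.5121, -0.201, 0.0653]
tcp_rot: [0.067, 0.998, -0.0, 0.001]
contact_force: [1.0, -0.5, -0.7]
gripper_width: 1.001
```

```bash
python3 - <<'E'
from h import *
p0,R0,s=T();print(s['t'],p0,s['contact_force'])
snap('wrist','w2')
E
```

```text
3.2 [ 0.51211261 -0.20095958  0.06525628] [ 0.95788437 -0.50324677 -0.65587244]
```

View pics/w2.png

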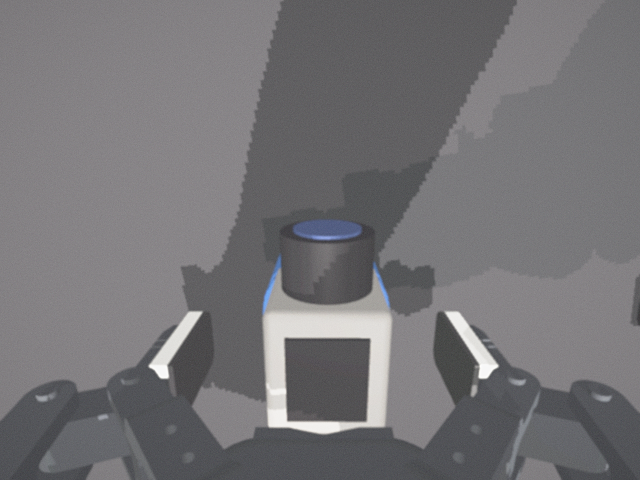

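The box is centred between the pads to within about 1.5 mm (box at column 327, pads at 323). I'll check the fore-aft offset.

```bash
python3 - <<'E'
from h import *
i,p,d=load('w2');p0,R0,s=T()
g=cv2.cvtColor(p,cv2.COLOR_RGB2GRAY);print(g[296:320,275],g[296:320,380]);print(g[420:445,327]); print(g[375,255:280],g[375,378:396])
for uv in [(275,308),(380,308),(268,375),(388,375),(327,432)]:
    print(uv,((plane(i,[uv],0.106)[0]-p0)@R0*1000).round(1))
E
```

```text
[163 161 161 163 161 160 164 162 161 163 162 158 164 163 175 179 192 203
 210 214 213 217 218 219] [160 161 166 162 161 164 162 161 164 163 162 162 162 164 167 173 184 189
 197 203 210 211 212 214]
[106 165 224 241 240 241 239 239 240 240 240 240 234 186 122  86  83  86
  81  79  79  80  74  86  79]
[ 97  96  94  99  96  95  96  94  98 108 144 181 201 206 209 215 218 217
 219 216 217 219 218 216 217] [218 218 219 218 219 217 212 210 209 190 164 142 134 132 133 135 135 133]
(275, 308) [ 25.2 -14.4 -40.3]
(380, 308) [ 25.2  16.7 -40.3]
(268, 375) [  1.9 -17.5 -40.2]
(388, 375) [  2.   20.3 -40.2]
(327, 432) [-20.3   1.2 -40.2]
```

Request:
{"fn": "play_rows", "kwargs": {
  "targets": [
    [[1,1,1],0],
    [[1,1,1],0]
  ]
}}

```text
t: 3.42
position: [0.5113, -0.1997, 0.0645]
tcp_rot: [0.067, 0.998, -0.0, 0.001]
contact_force: [-0.2, 0.3, -0.7]
gripper_width: 1.0
```

Request:
{"fn": "play_rows", "kwargs": {
  "targets": [
    [[0,0,0],0],
    [[0,0,0],0],
    [[0,0,0],0],
    [[0,0,0],0],
    [[0,0,0],0],
    [[0,0,0],0],
    [[0,0,0],0],
    [[0,0,0],0]
  ],
  "gripper": 0,
  "squeeze": 30
}}

```text
t: 4.08
position: [0.5108, -0.1997, 0.0635]
tcp_rot: [0.067, 0.998, -0.0, 0.0]
contact_force: [0.6, -0.6, 1.7]
gripper_width: 0.467
```

```bash
python3 - <<'E'
from h import *
p0,R0,s=T();print(s['t'],p0,s['contact_force'],s['gripper_width'])
snap('wrist','w3')
E
```

```text
4.0833 [ 0.51081771 -0.19966613  0.06351513] [ 0.58280799 -0.60063261  1.71916919] 0.46724489734500196
```

View pics/w3.png

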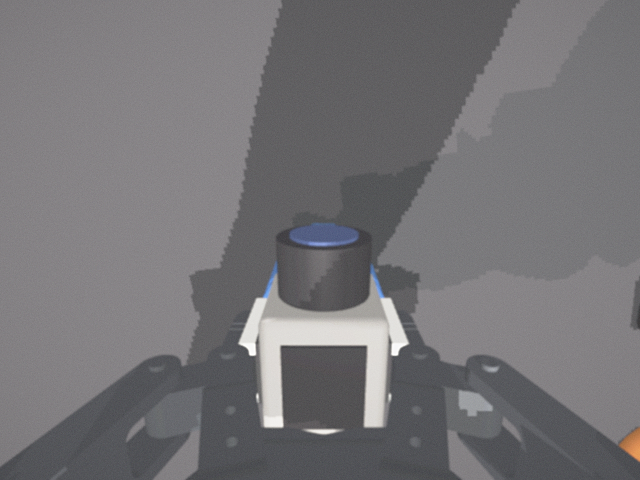

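The camera is gripped at an opening of 0.467, about 39.7 mm. I'll lift it and measure the ball in two views.

Request:
{"fn": "play_rows", "kwargs": {
  "targets": [
    [[0,0,-3],0],
    [[0,0,-10],0],
    [[0,0,-20],0],
    [[0,0,-33],0],
    [[0,0,-48],0],
    [[0,0,-63],0],
    [[0,0,-78],0],
    [[0,0,-93],0],
    [[0,0,-108],0],
    [[0,0,-121],0],
    [[0,0,-131],0],
    [[0,0,-137],0],
    [[0,0,-140],0],
    [[0,0,-140],0]
  ]
}}

```text
t: 5.3
position: [0.5109, -0.1996, 0.2039]
tcp_rot: [0.067, 0.998, -0.0, 0.0]
contact_force: [0.1, -0.1, -4.4]
gripper_width: 0.464
```

```bash
python3 - <<'E'
from h import *
p0,R0,s=T();print(s['t'],p0,s['contact_force'],s['gripper_width'],R0.round(3))
for n in ['scene','top']: snap(n,n+'1')
C=[]
for n,(u0,u1,v0,v1) in [('top1',(235,310,235,320)),('scene1',(285,325,185,240))]:
    i,p,d=load(n); 
    c=cv2.resize(p[v0:v1,u0:u1],None,fx=7,fy=7,interpolation=cv2.INTER_CUBIC); cv2.imwrite(f'pics/ball_{n}.png',c[:,:,::-1])
    v,u=np.mgrid[v0:v1,u0:u1]; uv=np.c_[u.ravel(),v.ravel()];P=pts(i,uv,d[v0:v1,u0:u1].ravel())
    q=P[:,2]>0.085; q&=np.hypot(P[:,0]-.48,P[:,1]-.198)<0.03
    X=P[q]; s3=np.linalg.lstsq(np.c_[2*X,np.ones(len(X))],(X**2).sum(1),rcond=None)[0];print(n,q.sum(),'fit',s3[:3],np.sqrt(s3[3]+s3[:3]@s3[:3]))
    from scipy.optimize import least_squares
    f=least_squares(lambda c:np.linalg.norm(X-c,axis=1)-.02,[.48,.198,.099],loss='soft_l1',f_scale=.001).x;print('fixedR',f,'proj',proj(i,[f]))
E
```

```text
5.3 [ 0.51087871 -0.19959314  0.2038554 ] [ 0.05605786 -0.05129805 -4.42647688] 0.46359620499993487 [[-0.991  0.134  0.001]
 [ 0.134  0.991 -0.   ]
 [-0.001 -0.    -1.   ]]
top1 284 fit [0.48026859 0.19746407 0.0990774 ] 0.019202099299040577
fixedR [0.48021273 0.19753088 0.09786994] proj [[267.262986   278.80872855]]
scene1 216 fit [0.47893372 0.1989482  0.10070678] 0.019895914228533124
fixedR [0.47859515 0.19920611 0.10064758] proj [[303.86722164 199.46354093]]
```

View pics/ball_top1.png

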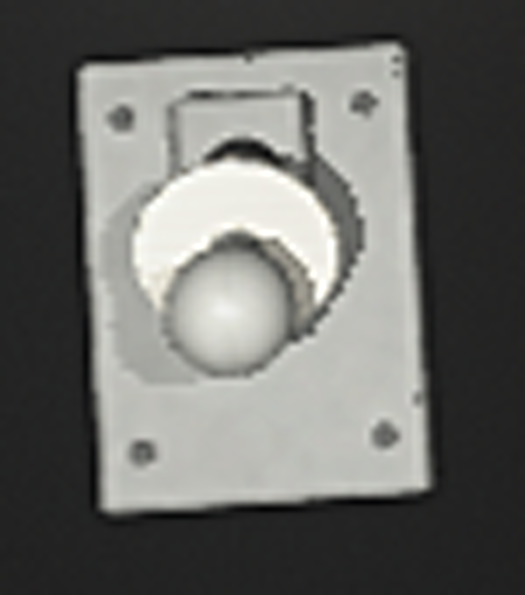

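View pics/scene1.png

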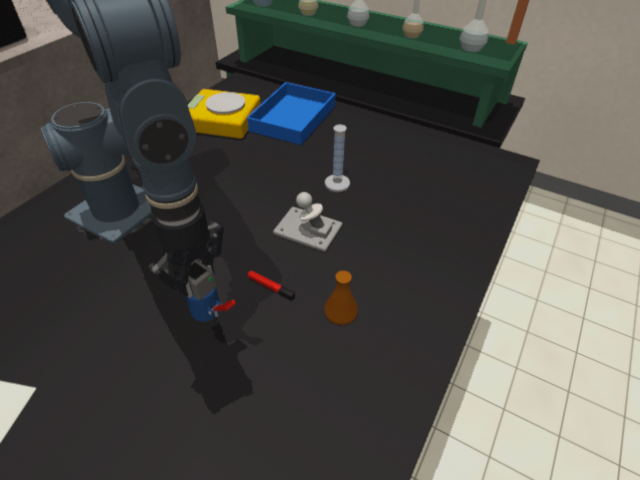

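The two views put the ball at about (479, 198, 99) mm, agreeing to about 1.5 mm. I'll carry the camera to a spot where the wrist camera looks straight down on the ball.

Request:
{"fn": "play_rows", "kwargs": {
  "targets": [
    [[0,5,-2],0],
    [[0,15,-5],0],
    [[1,30,-8],-1],
    [[2,50,-10],-2],
    [[2,74,-10],-3],
    [[3,100,-10],-4],
    [[4,126,-10],-4],
    [[5,152,-10],-5],
    [[6,178,-10],-6],
    [[7,204,-10],-7],
    [[8,230,-10],-8],
    [[9,256,-10],-8],
    [[9,282,-10],-9],
    [[10,308,-10],-10],
    [[11,334,-10],-11],
    [[12,358,-10],-12],
    [[13,378,-10],-12],
    [[13,393,-10],-12.7],
    [[13,402,-10],-12.7],
    [[13,406,-10],-12.7]
  ]
}}

```text
t: 7.07
position: [0.5518, 0.2061, 0.213]
tcp_rot: [-0.045, 0.999, 0.0, -0.0]
contact_force: [-0.2, -0.7, -5.4]
gripper_width: 0.466
```

Request:
{"fn": "play_rows", "kwargs": {
  "targets": [
    [[0,0,0],0],
    [[0,0,0],0]
  ]
}}

```text
t: 7.23
position: [0.552, 0.2039, 0.2132]
tcp_rot: [-0.043, 0.999, -0.0, -0.0]
contact_force: [0.3, -0.6, -3.7]
gripper_width: 0.468
```

```bash
python3 - <<'E'
from h import *
p0,R0,s=T();print(s['t'],p0,s['contact_force'],s['gripper_width'],R0.round(3)); np.savez('pose4.npz',p0=p0,R0=R0)
snap('wrist','w4')
E
```

```text
7.2333 [0.55202513 0.20387544 0.21322504] [ 0.27228694 -0.59466901 -3.66824433] 0.46785132764774445 [[-0.996 -0.087 -0.   ]
 [-0.087  0.996 -0.001]
 [ 0.    -0.001 -1.   ]]
```

View pics/w4.png

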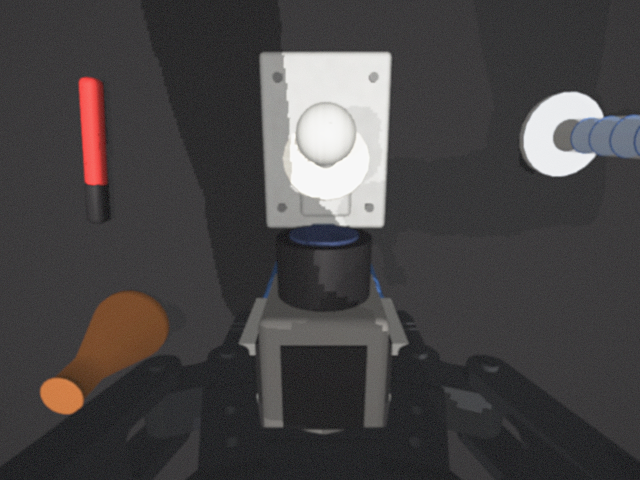

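The wrist view shows the ball at (326,133) on a plate that looks square to the tool, with the lens at (324,240). Now I'll compute the relative offset.

```bash
python3 - <<'E'
from h import *
from scipy.optimize import least_squares
i,p,d=load('w4');z=np.load('pose4.npz');p0,R0=z['p0'],z['R0']
g=cv2.cvtColor(p,cv2.COLOR_RGB2GRAY)
v,u=np.mgrid[90:180,280:380];P=pts(i,np.c_[u.ravel(),v.ravel()],d[90:180,280:380].ravel())
X=P[(P[:,2]>.09)&(P[:,2]<.13)]
for it in range(2):
    f=least_squares(lambda c:np.linalg.norm(X-c,axis=1)-.02,[.48,.198,.099],loss='soft_l1',f_scale=.001).x
print('ball depth',f,((f-p0)@R0*1000).round(1))
# outline circle -> ellipse center ray
print(g[133,285:370:3]);print(g[95:172:3,326])
c,dd=ray(i,[[326.,133.]]);print('ray ball',((plane(i,[[326,133]],.099)[0]-p0)@R0*1000).round(1))
# plate
m=(g>85).astype(np.uint8);m[232:]=0;m[:,:240]=0;m[:,410:]=0
cs,_=cv2.findContours(m,cv2.RETR_EXTERNAL,cv2.CHAIN_APPROX_NONE);cc=max(cs,key=cv2.contourArea).reshape(-1,2)
w=(plane(i,cc,.014)-p0)@R0*1000;print('plate tool',cv2.minAreaRect(w[:,:2].astype(np.float32)))
# held box
print('front',g[296:325,280],g[296:325,365]);print(g[420:440,290],g[375,250:270],g[375,380:400])
E
```

```text
ball depth [0.4789158  0.1988611  0.09834061] [ 73.2   1.5 114.9]
[149 164 237 240 170 214 232 238 242 244 245 246 247 247 247 247 246 245
 245 241 236 233 217 185 240 222 218 219 218]
[233 232 220 201 224 234 239 242 244 245 246 246 247 247 247 246 245 243
 241 236 229 218 193 155 193 248]
ray ball [ 73.6   1.6 114.3]
plate tool ((63.57886505126953, 1.6077079772949219), (109.89514923095703, 148.5737762451172), 89.89060974121094)
front [ 37  36  48  59  69  72  75  77  70  75  75  74  71  73  74  75  72  77
  71  71  70  82  87  89 101 109 113 117 118] [47 41 43 46 52 69 76 84 79 80 87 80 75 73 74 72 74 72 77 74 71 74 82 85
 86 88 89 94 95]
[41 39 34 37 36 34 44 41 43 35 34 40 40 34 34 37 43 38 35 36] [38 33 35 32 34 40 44 40 46 55 58 70 88 88 93 96 96 97 98 98] [96 97 93 94 92 81 72 54 51 51 47 43 30 30 32 33 44 40 35 36]
```

The ball is at tool (+73.3, +1.5) mm and the plate's yaw is aligned to 0.1°. The tool can't tilt, so I'll do it in three steps:
- Lower the upright socket partly over the ball.
- Swing the grip point in an arc about the ball, so the camera pivots in the pads.
- Slide it down along the stud's axis.

Before lowering, I'll move over the ball and check.

Request:
{"fn": "play_rows", "kwargs": {
  "targets": [
    [[4,0,0],0],
    [[12,0,0],0],
    [[22,1,0],0],
    [[34,1,0],0],
    [[46,1.5,0],0],
    [[57,1.5,0],0],
    [[66,1.5,0],0],
    [[71,1.5,0],0],
    [[73,1.5,3],0],
    [[73,1.5,10],0],
    [[73,1.5,18],0],
    [[73,1.5,24],0],
    [[73,1.5,27],0],
    [[73,1.5,27],0],
    [[73,1.5,27],0]
  ]
}}

```text
t: 8.53
position: [0.4791, 0.1996, 0.1856]
tcp_rot: [-0.044, 0.999, -0.0, -0.001]
contact_force: [-0.2, 0.4, -5.6]
gripper_width: 0.463
```

```bash
python3 - <<'E'
from h import *
p0,R0,s=T();print(s['t'],p0,s['contact_force'],s['gripper_width'],'ball in tool',((np.array([.4789,.1989,.0985])-p0)@R0*1000).round(1))
i,p,d=snap('scene','s5')
cv2.imwrite('pics/s5c.png',cv2.resize(p[120:260,240:380],(700,700),interpolation=cv2.INTER_CUBIC)[:,:,::-1][:590])
j,q,e=snap('wrist','w5')
E
```

```text
8.5333 [0.47907363 0.19961141 0.18558257] [-0.23339681  0.36302806 -5.60135717] 0.4630103204524396 ball in tool [ 0.1 -0.7 87.1]
```

View pics/s5c.png

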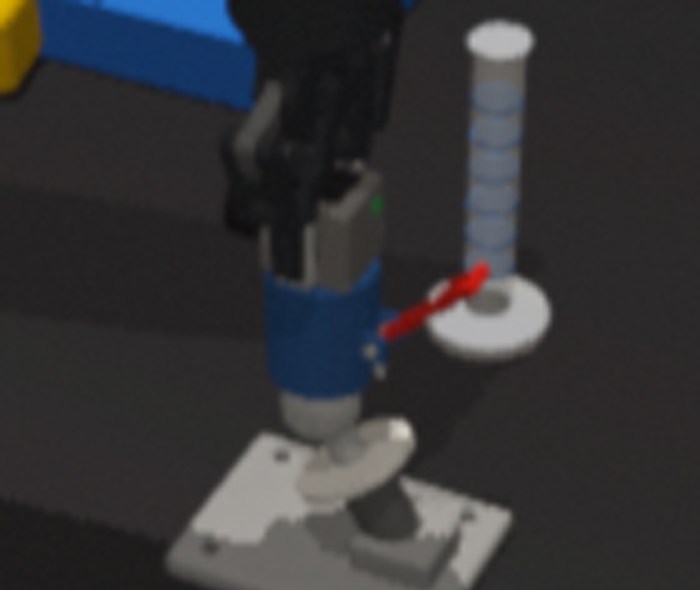

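View pics/w5.png

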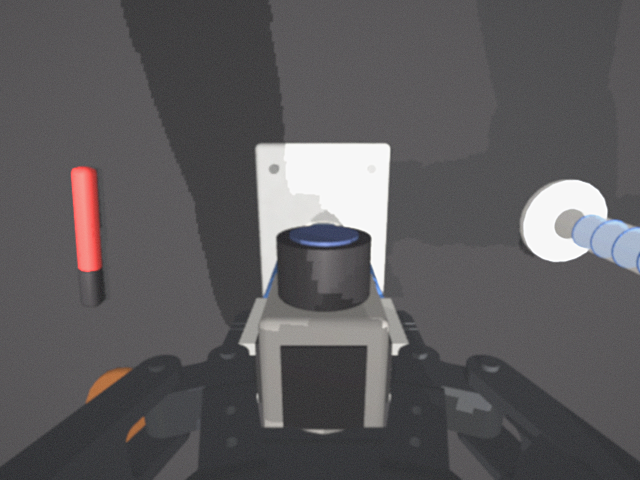

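The cup looks concentric over the ball in the scene view, with both centred near column 320 of the crop. I'll lower slowly.

Request:
{"fn": "play_rows", "kwargs": {
  "targets": [
    [[0,-0.4,2],0],
    [[0,-0.4,4],0],
    [[0,-0.4,6],0],
    [[0,-0.4,8],0],
    [[0,-0.4,10],0],
    [[0,-0.4,12],0],
    [[0,-0.4,14],0]
  ]
}}

```text
t: 9.22
position: [0.4792, 0.1993, 0.172]
tcp_rot: [-0.044, 0.999, -0.0, -0.0]
contact_force: [0.5, 0.7, -4.6]
gripper_width: 0.464
```

Request:
{"fn": "play_rows", "kwargs": {
  "targets": [
    [[0,0,2],0],
    [[0,0,4],0],
    [[0,0,6],0],
    [[0,0,8],0],
    [[0,0,10],0],
    [[0,0,12],0],
    [[0,0,14],0],
    [[0,0,16],0],
    [[0,0,18],0],
    [[0,0,20],0],
    [[0,0,20],0]
  ]
}}

```text
t: 10.13
position: [0.4791, 0.1992, 0.1517]
tcp_rot: [-0.044, 0.999, -0.0, -0.0]
contact_force: [-0.6, -0.4, -6.0]
gripper_width: 0.465
```

The ball is in the bore without contact. I'll start the arc with a 20 N grip so the camera can pivot in the pads.

Request:
{"fn": "play_rows", "kwargs": {
  "targets": [
    [[0,0,0],0],
    [[1.9,0,0],0],
    [[3.8,0,0.1],0],
    [[5.7,0,0.2],0],
    [[7.6,0,0.4],0],
    [[9.5,0,1.1],0],
    [[11.3,0,1.9],0],
    [[13,0,2.7],0],
    [[14.8,0,3.6],0],
    [[16.5,0,4.5],0],
    [[18.1,0,5.4],0],
    [[18.1,0,5.4],0]
  ],
  "squeeze": 20
}}

```text
t: 11.13
position: [0.4621, 0.1977, 0.148]
tcp_rot: [-0.044, 0.999, -0.0, 0.002]
contact_force: [4.2, -2.0, -0.3]
gripper_width: 0.468
```

```bash
python3 - <<'E'
from h import *
p0,R0,s=T();print(s['t'],p0,s['contact_force'],s['ft_torque'],s['gripper_width'])
i,p,d=snap('scene','s6')
cv2.imwrite('pics/s6c.png',cv2.resize(p[130:248,240:380],(700,590),interpolation=cv2.INTER_CUBIC)[:,:,::-1])
j,q,e=snap('wrist','w6')
E
```

```text
11.1333 [0.46212656 0.19767305 0.14801038] [ 4.21806342 -1.95669192 -0.34076379] [-0.21371372 -1.24747891 -0.10089072] 0.4683378556569956
```

View pics/s6c.png

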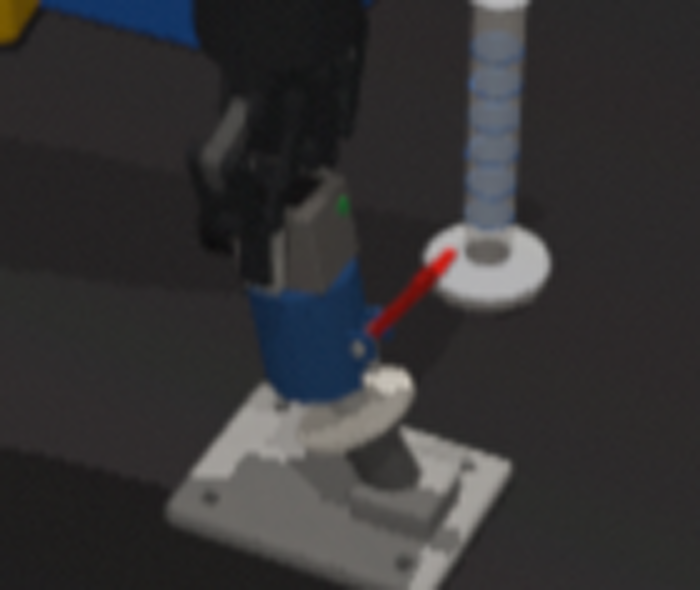

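View pics/w6.png

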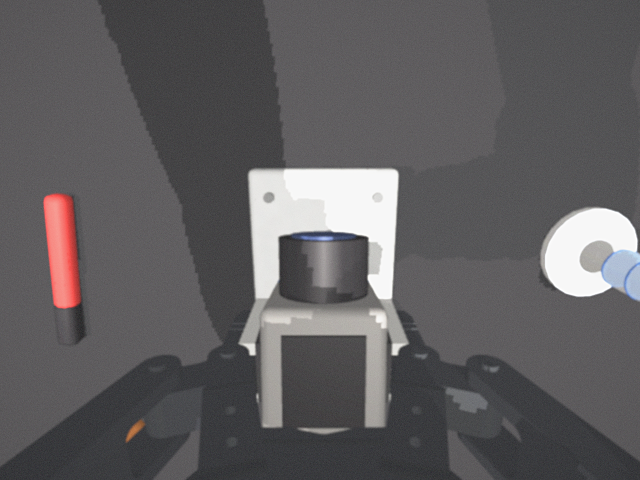

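The scene and wrist views show the camera tilting about the ball with small forces (4 N). I'll continue the arc.

Request:
{"fn": "play_rows", "kwargs": {
  "targets": [
    [[1.6,0,0.9],0],
    [[3.2,0,1.8],0],
    [[4.8,0,2.8],0],
    [[6.3,0,3.8],0],
    [[7.8,0,5],0],
    [[9.2,0,6.2],0],
    [[10.6,0,7.4],0],
    [[11.9,0,8.6],0],
    [[13.2,0,9.8],0],
    [[14.4,0,11],0],
    [[15.3,0,12],0],
    [[15.3,0,12],0]
  ]
}}

```text
t: 12.23
position: [0.4457, 0.1963, 0.1347]
tcp_rot: [-0.044, 0.999, -0.0, -0.0]
contact_force: [3.1, -2.0, -1.5]
gripper_width: 0.468
```

```bash
python3 - <<'E'
from h import *
p0,R0,s=T();print(s['t'],p0,s['contact_force'],s['ft_torque'],s['gripper_width'])
i,p,d=snap('scene','s7')
cv2.imwrite('pics/s7c.png',cv2.resize(p[130:248,240:380],(700,590),interpolation=cv2.INTER_CUBIC)[:,:,::-1])
E
```

```text
12.2333 [0.4457457  0.19633477 0.13473318] [ 3.10110881 -1.96781064 -1.53029008] [-0.32403523 -1.15720374 -0.08936837] 0.4684303843825317
```

View pics/s7c.png

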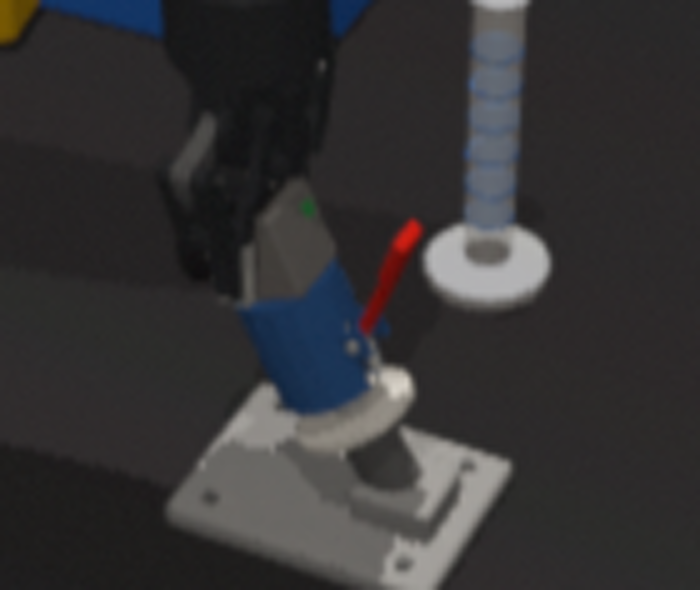

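The camera is aligned with the stud's lean. Now I'll slide it down along the axis.

Request:
{"fn": "play_rows", "kwargs": {
  "targets": [
    [[-0.7,0,1.2],0],
    [[-1.5,0,2.4],0],
    [[-2.2,0,3.7],0],
    [[-3,0,5],0],
    [[-3.8,0,6.3],0],
    [[-4.6,0,7.5],0],
    [[-5.4,0,8.7],0],
    [[-6.2,0,9.9],0],
    [[-6.9,0,10.9],0],
    [[-6.9,0,10.9],0]
  ]
}}

```text
t: 13.12
position: [0.4514, 0.197, 0.1237]
tcp_rot: [-0.044, 0.999, 0.0, -0.002]
contact_force: [-2.6, -1.7, -0.3]
gripper_width: 0.465
```

```bash
python3 - <<'E'
from h import *
p0,R0,s=T();print(s['t'],p0,s['contact_force'],s['ft_torque'],s['gripper_width'])
i,p,d=snap('scene','s8')
cv2.imwrite('pics/s8c.png',cv2.resize(p[130:248,240:380],(700,590),interpolation=cv2.INTER_CUBIC)[:,:,::-1])
E
```

```text
13.1167 [0.45137771 0.19698541 0.12369745] [-2.55214586 -1.67107825 -0.26616927] [-0.25547575  0.46233918 -0.07176106] 0.4652172857319842
```

View pics/s8c.png

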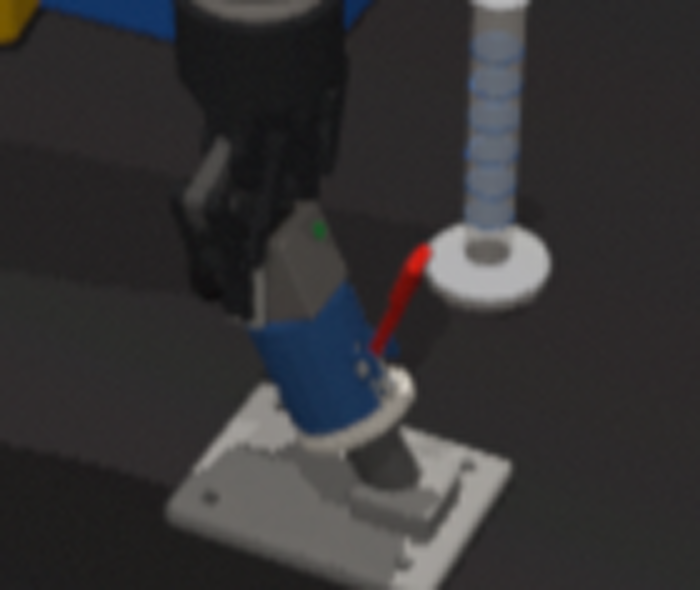

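Request:
{"fn": "play_rows", "kwargs": {
  "targets": [
    [[-0.6,0,0.8],0],
    [[-1.2,0,1.6],0],
    [[-1.8,0,2.4],0],
    [[-2.2,0,3.2],0],
    [[-2.2,0,3.2],0]
  ]
}}

```text
t: 13.58
position: [0.4515, 0.197, 0.1235]
tcp_rot: [-0.044, 0.999, -0.0, -0.003]
contact_force: [-13.8, -2.5, 15.6]
gripper_width: 0.463
```

The force rose to about 25 N along the stud's axis and the motion stopped, which fits the rim resting on the shoulder. I'll back off the preload and check by picture.

Request:
{"fn": "play_rows", "kwargs": {
  "targets": [
    [[1.2,0,-1.8],0],
    [[1.2,0,-1.8],0]
  ]
}}

```text
t: 13.75
position: [0.4514, 0.197, 0.1236]
tcp_rot: [-0.044, 0.999, -0.0, -0.002]
contact_force: [-8.2, -2.2, 6.8]
gripper_width: 0.459
```

```bash
python3 - <<'E'
from h import *
p0,R0,s=T();print(s['t'],p0,s['contact_force'],s['ft_torque'],s['gripper_width'])
i,p,d=snap('scene','s9')
cv2.imwrite('pics/s9c.png',cv2.resize(p[170:230,270:341],(710,590),interpolation=cv2.INTER_CUBIC)[:,:,::-1])
# predicted seated geometry overlay points
b=np.array([.4789,.1989,.099]);y=np.radians(5);th=np.radians(30)
xs=np.array([np.cos(y),np.sin(y),0]);ys=np.array([-np.sin(y),np.cos(y),0]);zz=np.array([0,0,1.])
Z=np.cos(th)*zz-np.sin(th)*xs; X=np.cos(th)*xs+np.sin(th)*zz; Rc=np.c_[X,ys,Z]; o=b-.034*Z
def W(q): return o+np.array(q)@Rc.T/1000
v=p.copy();v=cv2.resize(v[130:248,240:380],(700,590),interpolation=cv2.INTER_CUBIC)
def px(q): 
    a=proj(i,W(q)); return ((a-[240,130]+.5)*5).astype(int)
a=np.linspace(0,2*np.pi,60)
for rad,h,c in [(27,0,(0,255,0)),(27,62,(0,255,0)),(32,0,(255,0,255))]:
    cv2.polylines(v,[px(np.c_[rad*np.cos(a),rad*np.sin(a),0*a+h])],True,c,1)
for q in [[23,20,106],[23,-20,106],[23,-20,62],[23,20,62],[-23,-20,106],[-23,-20,62]]:
    cv2.circle(v,tuple(int(k) for k in px([q])[0]),3,(255,255,0),-1)
cv2.imwrite('pics/s9o.png',v[:,:,::-1])
E
```

```text
13.75 [0.45144087 0.1969684  0.12357276] [-8.17216392 -2.17739952  6.84639913] [-0.42691271  1.43950615  0.0113169 ] 0.45863724933247835
```

View pics/s9o.png

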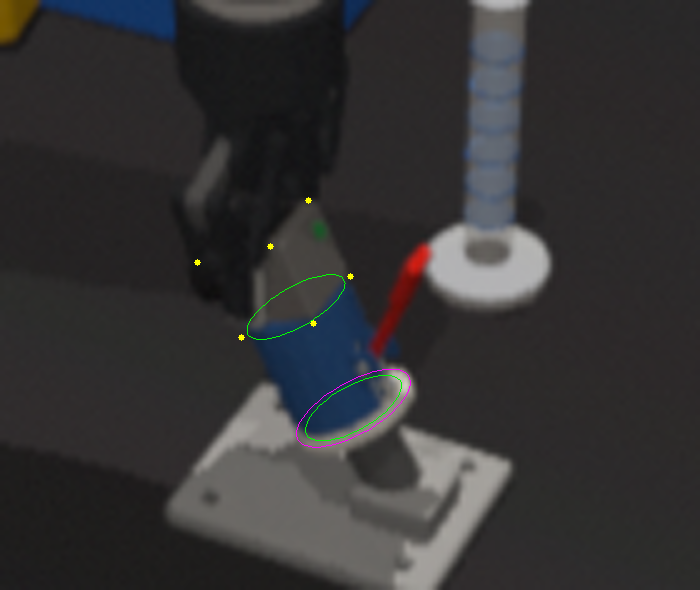

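View pics/s9c.png

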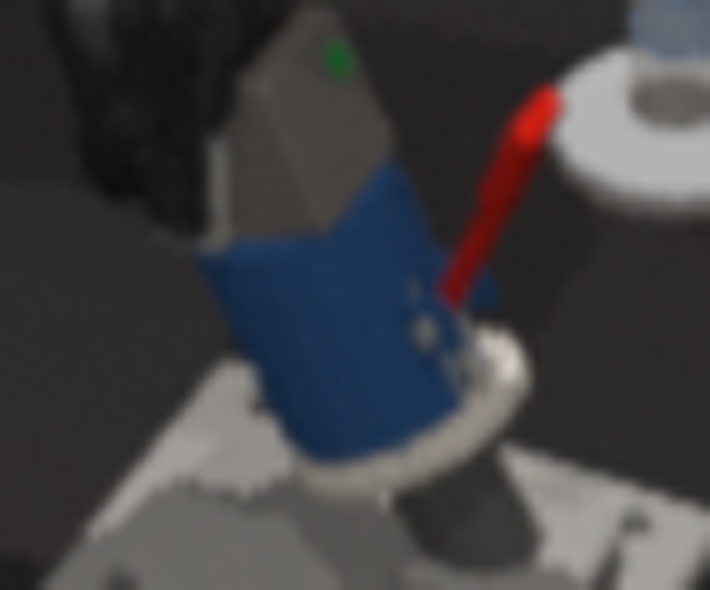

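The predicted seated outline matches the picture to about 1 px, so the camera looks home. I'll relax the load and release.

Request:
{"fn": "play_rows", "kwargs": {
  "targets": [
    [[0.7,0,-1],0],
    [[0.7,0,-1],0]
  ]
}}

```text
t: 13.97
position: [0.4514, 0.197, 0.1236]
tcp_rot: [-0.044, 0.999, 0.0, -0.002]
contact_force: [-5.6, -0.9, 3.8]
gripper_width: 0.467
```

Request:
{"fn": "play_rows", "kwargs": {
  "targets": [
    [[0,0,0],0],
    [[0,0,0],0],
    [[0,0,0],0],
    [[0,0,0],0],
    [[0,0,0],0]
  ],
  "gripper": 0.6
}}

```text
t: 14.38
position: [0.4536, 0.1972, 0.1238]
tcp_rot: [-0.044, 0.999, 0.0, 0.0]
contact_force: [-0.2, -0.3, 0.3]
gripper_width: 0.597
```

```bash
cat > ov.py <<'E'
from h import *
b=np.array([.4789,.1989,.099]);y=np.radians(5);th=np.radians(30)
xs=np.array([np.cos(y),np.sin(y),0]);ys=np.array([-np.sin(y),np.cos(y),0]);zz=np.array([0,0,1.])
Z=np.cos(th)*zz-np.sin(th)*xs; X=np.cos(th)*xs+np.sin(th)*zz; Rc=np.c_[X,ys,Z]; o=b-.034*Z
def W(q): return o+np.array(q)@Rc.T/1000
E
python3 - <<'E'
from h import *
p0,R0,s=T();print(s['t'],p0,s['contact_force'],s['ft_torque'],s['gripper_width'])
i,p,d=snap('scene','s10')
cv2.imwrite('pics/s10c.png',cv2.resize(p[130:248,240:380],(700,590),interpolation=cv2.INTER_CUBIC)[:,:,::-1])
E
```

```text
14.3833 [0.45362378 0.19717487 0.12376915] [-0.15923208 -0.29297622  0.33611611] [-0.04590229 -0.04531369  0.00068677] 0.5967028219075106
```

View pics/s10c.png

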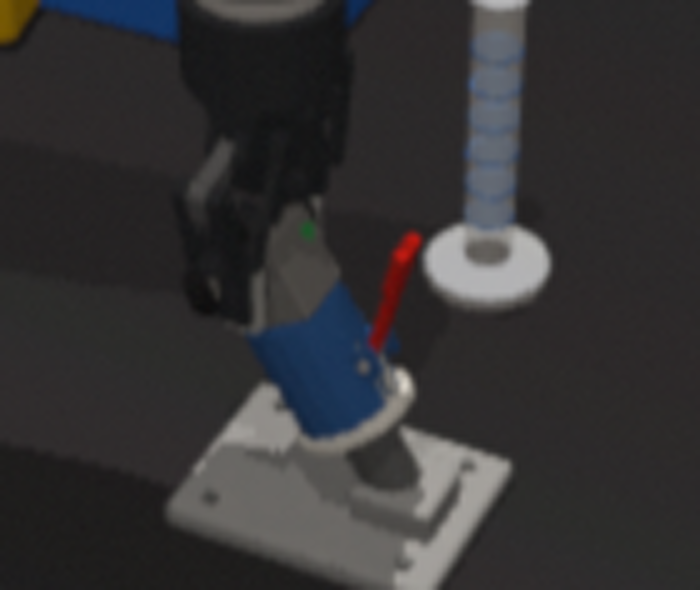

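After release the camera settled on the stud and tipped about 2–3° further toward its lean, within the socket's play. It is stable. I'll withdraw upward, close the fingers, and check the lever before pressing it.

Request:
{"fn": "play_rows", "kwargs": {
  "targets": [
    [[0,0,0],0],
    [[0,0,0],0],
    [[0,0,0],0],
    [[0,0,-4],0],
    [[0,0,-12],0],
    [[0,0,-24],0],
    [[0,0,-40],0],
    [[0,0,-60],0],
    [[0,0,-80],0],
    [[0,0,-95],0],
    [[0,0,-105],0],
    [[0,0,-105],0]
  ],
  "gripper": 1
}}

```text
t: 15.43
position: [0.4548, 0.1975, 0.2326]
tcp_rot: [-0.044, 0.999, 0.001, 0.003]
contact_force: [0.1, 0.9, 0.9]
gripper_width: 0.999
```

Request:
{"fn": "play_rows", "kwargs": {
  "targets": [
    [[-5,0,0],0],
    [[-15,0,0],0],
    [[-25,-0.5,0],0],
    [[-32,-0.5,0],0],
    [[-34,-0.5,0],0],
    [[-34,-0.5,0],0],
    [[-34,-0.5,0],0],
    [[-34,-0.5,0],0],
    [[-34,-0.5,0],0]
  ],
  "gripper": 0
}}

```text
t: 16.18
position: [0.4868, 0.1995, 0.2287]
tcp_rot: [-0.044, 0.999, -0.0, -0.0]
contact_force: [0.2, 0.2, 0.6]
gripper_width: 0.002
```

```bash
python3 - <<'E'
from ov import *
p0,R0,s=T();print(s['t'],p0,s['contact_force'],s['gripper_width']); np.savez('pose11.npz',p0=p0,R0=R0)
i,p,d=snap('scene','s11')
cv2.imwrite('pics/s11c.png',cv2.resize(p[130:248,240:380],(700,590),interpolation=cv2.INTER_CUBIC)[:,:,::-1])
j,q,e=snap('wrist','w11')
hsv=cv2.cvtColor(q,cv2.COLOR_RGB2HSV);m=(hsv[:,:,1]>150)&((hsv[:,:,0]<8)|(hsv[:,:,0]>172))&(hsv[:,:,2]>60)
v,u=np.nonzero(m);P=pts(j,np.c_[u,v],e[m]);P=P[np.linalg.norm(P-b,axis=1)<.14]
if len(P):
  q2=(P-b)*1000;st=np.c_[q2@xs,q2@ys,q2[:,2]];print(len(P),st.min(0),st.max(0),np.degrees(np.arctan2(*(np.polyfit(st[:,2],st[:,0],1)[:1],1))))
E
```

```text
16.1833 [0.48683148 0.19949174 0.22866497] [0.218874   0.15410527 0.62799209] 0.0015225528936079918
431 [-3.94486793 -3.8846594  15.0296386 ] [ 35.90582897   7.0968229  133.46326732] [-5.32250904]
```

View pics/s11c.png

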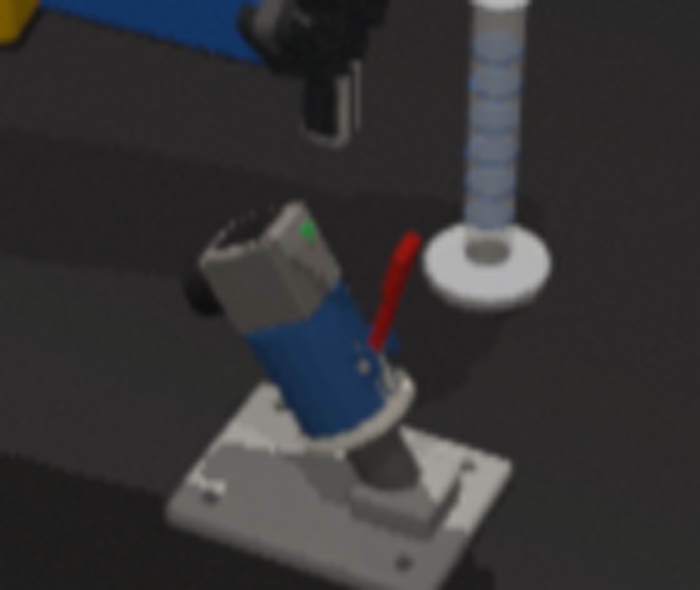

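View pics/w11.png

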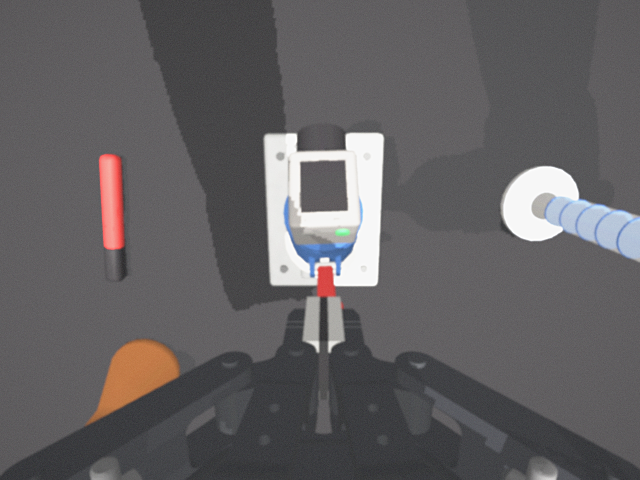

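The camera stands on the stud, and the lever is raised between crop pixels (375,345) and (413,238). I'll locate the lever by casting rays onto the stand's symmetry plane, and measure the tilt from the box-top plane.

```bash
python3 - <<'E'
from ov import *
i,p,d=load('s11')
for uv in [(375,345),(413,238),(397,262),(383,290)]:
    c,dd=ray(i,[(uv[0]/5+240-.4,uv[1]/5+130-.4)]);dd=dd[0];t=((b-c)@ys)/(dd@ys);Q=(c+t*dd-b)*1000;print(uv,(Q@xs).round(1),Q[2].round(1))
j,q,e=load('w11')
v,u=np.mgrid[150:225,288:360];P=pts(j,np.c_[u.ravel(),v.ravel()],e[150:225,288:360].ravel())
q2=(P-b)*1000
cam=(P-o)@Rc*1000
k=(abs(cam[:,0])<30)&(abs(cam[:,1])<25)&(cam[:,2]>95)
C=cam[k]
for _ in range(5):
    A=np.c_[C[:,:2],np.ones(len(C))];s,_,_,_=np.linalg.lstsq(A,C[:,2],rcond=None);rs=C[:,2]-A@s;C=C[abs(rs)<2.5]
print('top plane in seat frame: slopes deg',np.degrees(np.arctan(s[:2])),'h',s[2],len(C),C.mean(0),cv2.minAreaRect(C[:,:2].astype(np.float32)))
E
```

```text
(375, 345) 29.2 15.4
(413, 238) 48.4 86.2
(397, 262) 40.4 69.6
(383, 290) 33.3 50.6
top plane in seat frame: slopes deg [-0.09016311 -0.04471744] h 106.34720535259751 5119 [-1.01554334e+00 -8.32749307e-02  1.06348868e+02] ((-2.0301551818847656, -0.056049346923828125), (44.90316390991211, 39.279029846191406), 2.141303300857544)
```

The box-top plane lies within 0.1° of the seated attitude, at 106.3 mm against the nominal 106, so the socket is fully home. The yaw about the bore is about 2° off. The lever stands at 75° in world terms. I'll lower the closed fingertips between the box and the lever.

Request:
{"fn": "play_rows", "kwargs": {
  "targets": [
    [[-3,0,5],0],
    [[-6,0,15],0],
    [[-6,0,27],0],
    [[-6,0,39],0],
    [[-6,0,51],0],
    [[-6,0,61],0],
    [[-6,0,67],0],
    [[-6,0,70],0],
    [[-6,0,70],0]
  ]
}}

```text
t: 17.03
position: [0.4925, 0.1999, 0.1575]
tcp_rot: [-0.044, 0.999, -0.0, -0.001]
contact_force: [-0.5, -0.3, -0.7]
gripper_width: -0.001
```

```bash
python3 - <<'E'
from ov import *
p0,R0,s=T();q=(p0-b)*1000;print(s['t'],p0,s['contact_force'],'rel',(q@xs).round(1),(q@ys).round(1),q[2].round(1))
i,p,d=snap('scene','s12')
cv2.imwrite('pics/s12c.png',cv2.resize(p[130:248,240:380],(700,590),interpolation=cv2.INTER_CUBIC)[:,:,::-1])
E
```

```text
17.0333 [0.49247848 0.19987051 0.15754287] [-0.54953846 -0.34174603 -0.66791977] rel 13.6 -0.2 58.5
```

View pics/s12c.png

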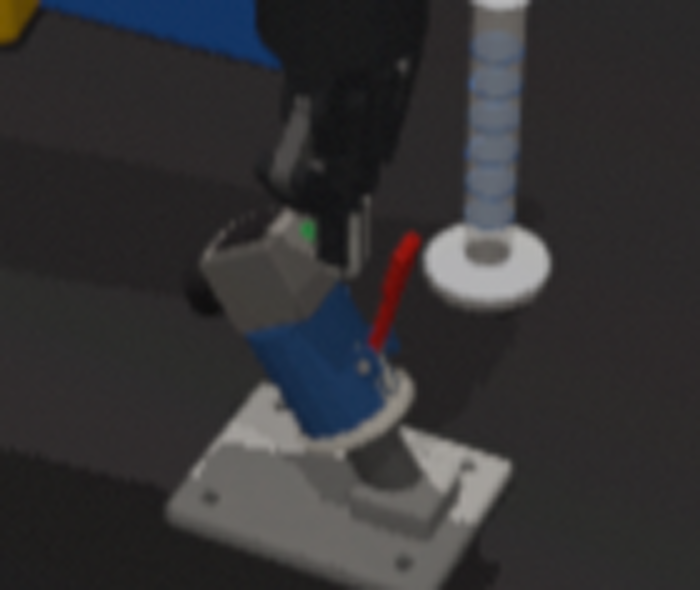

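The fingertip sits cleanly between the box and the lever. I'll push the lever along its arc.

Request:
{"fn": "play_rows", "kwargs": {
  "targets": [
    [[-4,0,0],0],
    [[-9,0,-0.5],0],
    [[-13,0,-1],0],
    [[-16,0,-1],0],
    [[-18,0,-0.5],0],
    [[-19.5,0,0],0],
    [[-21.5,0,0.8],0],
    [[-23.6,0,1.6],0],
    [[-25.6,0,2.5],0],
    [[-27.6,0,3.4],0],
    [[-29.5,0,4.4],0],
    [[-31.4,0,5.5],0],
    [[-31.4,0,5.5],0]
  ]
}}

```text
t: 18.17
position: [0.5246, 0.2027, 0.1527]
tcp_rot: [-0.044, 0.999, -0.0, -0.0]
contact_force: [-0.5, 0.6, -0.7]
gripper_width: 0.003
```

```bash
python3 - <<'E'
from ov import *
p0,R0,s=T();q=(p0-b)*1000;print(s['t'],p0,s['contact_force'],'rel',(q@xs).round(1),(q@ys).round(1),q[2].round(1))
i,p,d=snap('scene','s13')
cv2.imwrite('pics/s13c.png',cv2.resize(p[130:248,240:380],(700,590),interpolation=cv2.INTER_CUBIC)[:,:,::-1])
E
```

```text
18.1667 [0.52463795 0.20269018 0.15269927] [-0.45449797  0.64528585 -0.74553463] rel 45.9 -0.2 53.7
```

View pics/s13c.png

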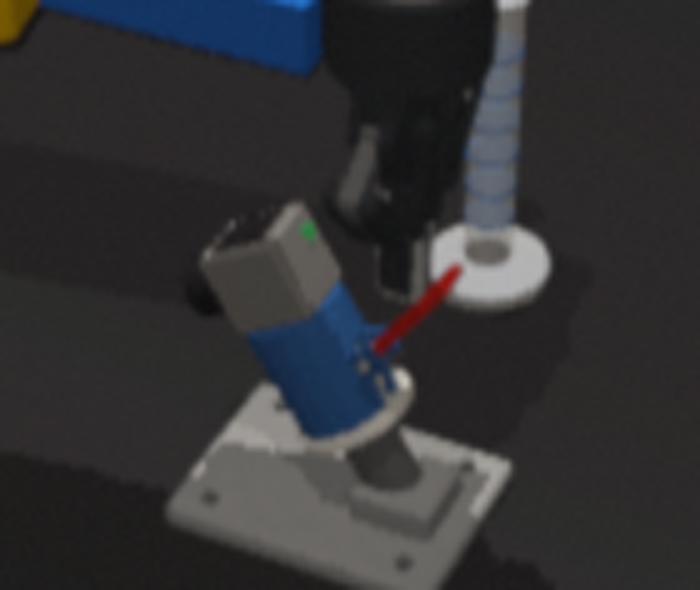

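Request:
{"fn": "play_rows", "kwargs": {
  "targets": [
    [[-1.8,0,1.3],0],
    [[-3.5,0,2.7],0],
    [[-5.3,0,4],0],
    [[-7,0,5.4],0],
    [[-8.5,0,6.9],0],
    [[-10,0,8.4],0],
    [[-11.5,0,10],0],
    [[-13,0,11.7],0],
    [[-14,0,13],0],
    [[-14,0,13],0]
  ]
}}

```text
t: 19.05
position: [0.5383, 0.2039, 0.1396]
tcp_rot: [-0.044, 0.999, -0.0, -0.0]
contact_force: [0.3, -0.5, 0.1]
gripper_width: 0.001
```

```bash
python3 - <<'E'
from ov import *
p0,R0,s=T();q=(p0-b)*1000;print(s['t'],p0,s['contact_force'],'rel',(q@xs).round(1),(q@ys).round(1),q[2].round(1))
i,p,d=snap('scene','s14')
cv2.imwrite('pics/s14c.png',cv2.resize(p[130:248,240:380],(700,590),interpolation=cv2.INTER_CUBIC)[:,:,::-1])
E
```

```text
19.05 [0.53828795 0.20392708 0.13959264] [ 0.26931953 -0.48459039  0.05729951] rel 59.6 -0.2 40.6
```

View pics/s14c.png

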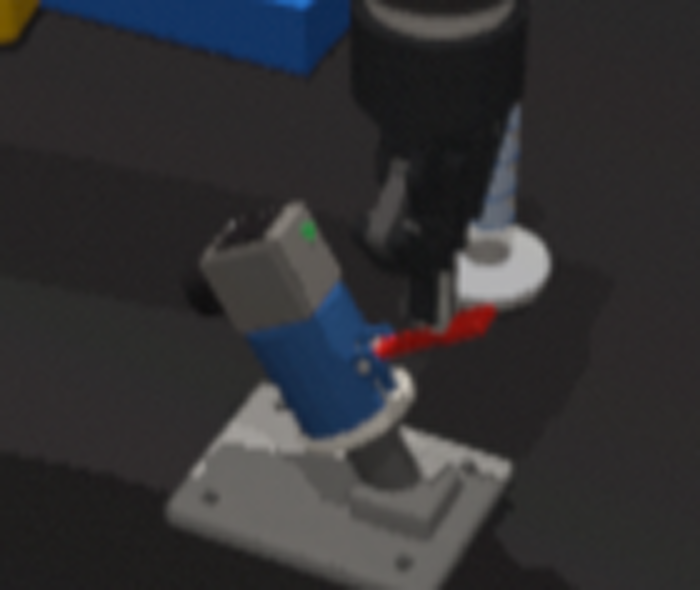

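Request:
{"fn": "play_rows", "kwargs": {
  "targets": [
    [[-0.8,0,1.3],0],
    [[-1.5,0,2.6],0],
    [[-2,0,3.8],0],
    [[-2,0,3.8],0]
  ]
}}

```text
t: 19.43
position: [0.5404, 0.2041, 0.1365]
tcp_rot: [-0.044, 0.999, -0.0, 0.0]
contact_force: [-0.5, -0.5, 1.6]
gripper_width: -0.002
```

Request:
{"fn": "play_rows", "kwargs": {
  "targets": [
    [[-0.2,0,1],0],
    [[-0.4,0,2],0],
    [[-0.4,0,2],0]
  ]
}}

```text
t: 19.68
position: [0.5415, 0.2043, 0.1355]
tcp_rot: [-0.044, 0.999, 0.0, 0.001]
contact_force: [-0.0, -0.9, 4.7]
gripper_width: -0.0
```

Request:
{"fn": "play_rows", "kwargs": {
  "targets": [
    [[0,0,1],0],
    [[0,0,2],0],
    [[0,0,2],0],
    [[0,0,2],0]
  ]
}}

```text
t: 20.02
position: [0.5416, 0.2045, 0.1338]
tcp_rot: [-0.044, 0.999, 0.0, 0.001]
contact_force: [-0.5, 0.3, 5.5]
gripper_width: -0.0
```

```bash
python3 - <<'E'
from ov import *
p0,R0,s=T();q=(p0-b)*1000;print(s['t'],p0,s['contact_force'],'rel',(q@xs).round(1),(q@ys).round(1),q[2].round(1))
i,p,d=snap('scene','s15')
cv2.imwrite('pics/s15c.png',cv2.resize(p[130:248,240:380],(700,590),interpolation=cv2.INTER_CUBIC)[:,:,::-1])
E
```

```text
20.0167 [0.54162503 0.20449973 0.13376247] [-0.47852502  0.28444206  5.46453965] rel 63.0 0.1 34.8
```

View pics/s15c.png

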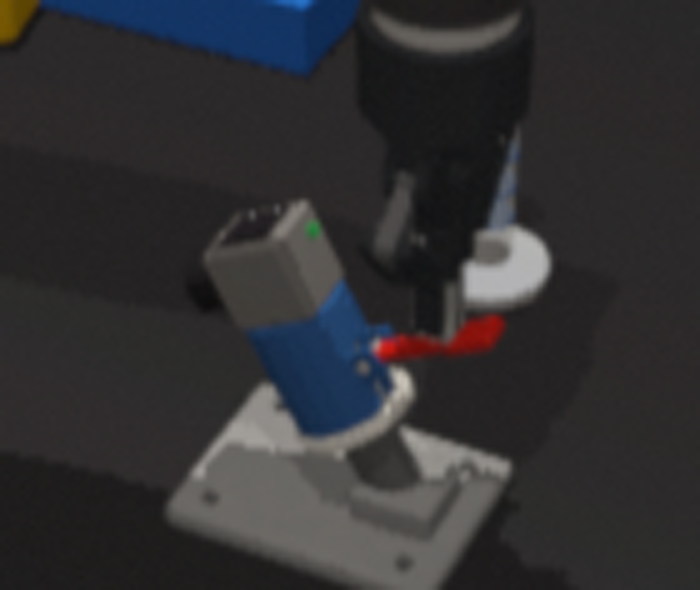

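```bash
cat >> ov.py <<'E'
def topplane(tag,hmin=98):
    j,q,e=load(tag); v,u=np.nonzero(e>0);P=pts(j,np.c_[u,v],e[e>0]);cam=(P-o)@Rc*1000
    k=(abs(cam[:,0])<30)&(abs(cam[:,1])<26)&(cam[:,2]>hmin)&(cam[:,2]<116);C=cam[k]
    if len(C)<200: print('few',len(C));return
    for _ in range(8):
        A=np.c_[C[:,:2],np.ones(len(C))];s,_,_,_=np.linalg.lstsq(A,C[:,2],rcond=None);rs=C[:,2]-A@s;C=C[abs(rs)<max(1.5,2*rs.std()*.8)]
    print('top: extra slopes deg',np.degrees(np.arctan(s[:2])).round(2),'h',s[2].round(2),len(C),C.mean(0).round(1),cv2.minAreaRect(C[:,:2].astype(np.float32)))
def leverpts(tag):
    j,q,e=load(tag);hsv=cv2.cvtColor(q,cv2.COLOR_RGB2HSV);m=(hsv[:,:,1]>150)&((hsv[:,:,0]<8)|(hsv[:,:,0]>172))&(hsv[:,:,2]>60)&(e>0)
    v,u=np.nonzero(m);P=pts(j,np.c_[u,v],e[m]);C=(P-o)@Rc*1000
    k=(C[:,0]>25)&(C[:,0]<115)&(abs(C[:,1])<20)&(C[:,2]>5)&(C[:,2]<95);C=C[k]
    if len(C)<20: print('few lever',len(C));return
    for _ in range(6):
        f=np.polyfit(C[:,0],C[:,2],1);rs=C[:,2]-np.polyval(f,C[:,0]);C=C[abs(rs)<max(2,1.5*rs.std())]
    print('lever: slope deg',np.degrees(np.arctan(f[0])).round(1),'z at x=60',np.polyval(f,60).round(1),len(C),C.min(0).round(1),C.max(0).round(1))
E
python3 - <<'E'
from ov import *
snap('wrist','w15')
for t in ['w11','w15','s11','s14','s15','top1']:
    print(t); topplane(t); leverpts(t)
E
```

```text
w11
top: extra slopes deg [-0.48 -0.12] h 106.36 4287 [-6.000e-01 -1.000e-01  1.064e+02] ((-1.4219741821289062, -0.1954174041748047), (45.32242202758789, 38.83570098876953), 2.1590795516967773)
lever: slope deg 45.5 z at x=60 63.6 422 [31.1 -3.9 33.4] [53.7  7.1 58.7]
w15
top: extra slopes deg [-5.69 -0.01] h 107.76 14886 [  8.2  -0.3 106.9] ((6.410246849060059, -0.2729377746582031), (37.9346809387207, 38.60047149658203), 2.6737327575683594)
lever: slope deg -2.4 z at x=60 28.6 1049 [32.4 -4.2 26.9] [63.   7.9 31. ]
s11
few 189
lever: slope deg 46.7 z at x=60 57.7 41 [38.7 -9.5 34.2] [80.1 10.3 80.1]
s14
few 191
lever: slope deg 5.9 z at x=60 34.6 55 [ 35.3 -11.1  30.6] [101.3   7.5  39.6]
s15
few 198
lever: slope deg -0.4 z at x=60 30.6 62 [34.6 -8.5 28.5] [101.5  11.6  32.1]
top1
few 0
few lever 0
```

View pics/w15.png

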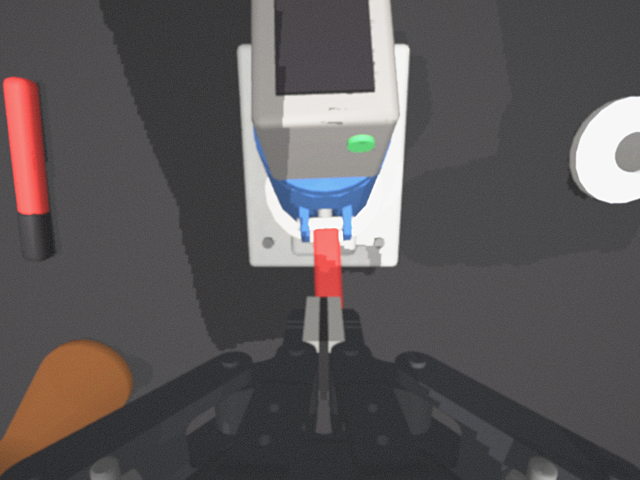

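The lever now lies square to the seat frame (−0.4° to −2.4°), but under the press the camera has rocked back a few degrees. I'll unload, withdraw, and look.

Request:
{"fn": "play_rows", "kwargs": {
  "targets": [
    [[0,0,-2],0],
    [[0,0,-5],0],
    [[0,0,-12],0],
    [[2,0,-25],0],
    [[5,0,-42],0],
    [[10,0,-60],0],
    [[18,0,-75],0],
    [[26,0,-85],0],
    [[34,0,-90],0],
    [[40,0,-92],0],
    [[40,0,-92],0],
    [[40,0,-92],0]
  ]
}}

```text
t: 21.12
position: [0.5003, 0.2006, 0.2237]
tcp_rot: [-0.044, 0.999, -0.0, -0.0]
contact_force: [0.8, -0.8, -0.0]
gripper_width: -0.004
```

```bash
python3 - <<'E'
from ov import *
p0,R0,s=T();q=(p0-b)*1000;print(s['t'],p0,s['contact_force'],'rel',(q@xs).round(1),(q@ys).round(1),q[2].round(1))
i,p,d=snap('scene','s16')
cv2.imwrite('pics/s16c.png',cv2.resize(p[130:248,240:380],(700,590),interpolation=cv2.INTER_CUBIC)[:,:,::-1])
snap('wrist','w16')
for t in ['w11','w16','s16']: print(t);topplane(t);leverpts(t)
E
```

```text
21.1167 [0.50026678 0.2006308  0.22367243] [ 0.76816233 -0.77052758 -0.0059894 ] rel 21.4 -0.1 124.7
w11
top: extra slopes deg [-0.48 -0.12] h 106.36 4287 [-6.000e-01 -1.000e-01  1.064e+02] ((-1.4219741821289062, -0.1954174041748047), (45.32242202758789, 38.83570098876953), 2.1590795516967773)
lever: slope deg 45.5 z at x=60 63.6 422 [31.1 -3.9 33.4] [53.7  7.1 58.7]
w16
top: extra slopes deg [-0.71  0.19] h 106.28 4657 [-2.000e-01 -1.000e-01  1.063e+02] ((-1.1621894836425781, -0.150054931640625), (45.64369583129883, 38.715248107910156), 2.170949935913086)
lever: slope deg -0.4 z at x=60 30.5 609 [32.8 -3.9 28.6] [61.   7.9 32.6]
s16
few 190
lever: slope deg 1.6 z at x=60 32.6 79 [33.7 -9.7 30.7] [101.8  11.9  35.2]
```

View pics/s16c.png

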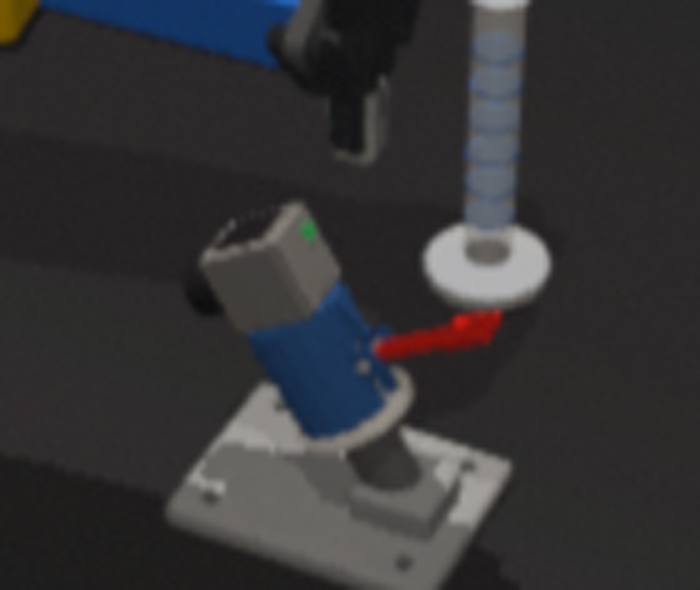

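View pics/w16.png

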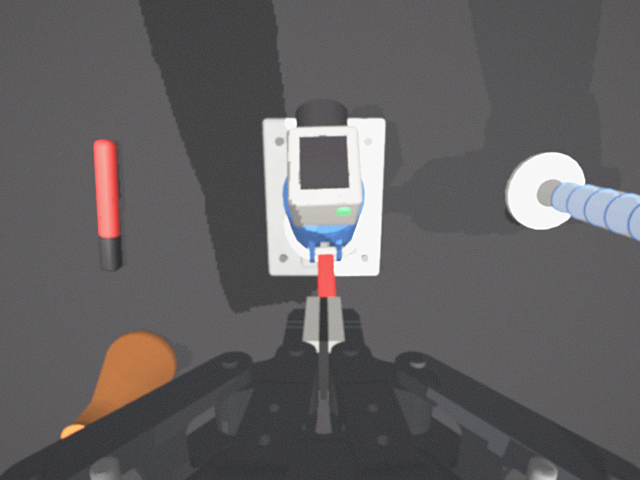

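The camera sprang back to its seated attitude (−0.7°, 0.2°, height 106.3), and the lever reads −0.4° from square. To see the whole lever, I'll step aside for one unobstructed view.

Request:
{"fn": "play_rows", "kwargs": {
  "targets": [
    [[-4,-8,-2],0],
    [[-10,-22,-5],0],
    [[-18,-40,-8],0],
    [[-25,-58,-10],0],
    [[-28,-72,-10],0],
    [[-30,-80,-10],0],
    [[-30,-80,-10],0],
    [[-30,-80,-10],0]
  ]
}}

```text
t: 21.88
position: [0.5377, 0.1233, 0.2338]
tcp_rot: [-0.043, 0.999, 0.0, -0.001]
contact_force: [-0.4, 0.3, 0.2]
gripper_width: -0.001
```

```bash
python3 - <<'E'
from ov import *
p0,R0,s=T();print(s['t'],p0)
snap('wrist','w17');topplane('w17');leverpts('w17')
j,q,e=load('w17');hsv=cv2.cvtColor(q,cv2.COLOR_RGB2HSV)
m=(hsv[:,:,1]>150)&((hsv[:,:,0]<8)|(hsv[:,:,0]>172))&(hsv[:,:,2]>60)&(e>0)
v,u=np.nonzero(m);C=(pts(j,np.c_[u,v],e[m])-o)@Rc*1000
k=(C[:,0]>30)&(C[:,0]<110)&(abs(C[:,1])<20)&(C[:,2]>0)&(C[:,2]<95);C=C[k]
for x in range(34,105,6):
    w=C[abs(C[:,0]-x)<3]; print(x,len(w),np.round(np.median(w,0),1) if len(w) else '')
# back face and cup points
v,u=np.nonzero(e>0);A=(pts(j,np.c_[u,v],e[e>0])-o)@Rc*1000
k=(A[:,2]>70)&(A[:,2]<98)&(A[:,0]>18)&(A[:,0]<28)&(abs(A[:,1])<14);f=np.polyfit(A[k][:,2],A[k][:,0],1);print('back face',k.sum(),np.degrees(np.arctan(f[0])),np.median(A[k][:,0]))
# shoulder points (white): z near 0
k=(np.hypot(A[:,0],A[:,1])>28)&(np.hypot(A[:,0],A[:,1])<32)&(abs(A[:,2])<5);print('shoulder',k.sum(),np.median(A[k],0))
E
```

```text
21.8833 [0.53771065 0.12329055 0.23379169]
top: extra slopes deg [-1.3  0.8] h 106.33 4342 [  0.8  -1.8 106.3] ((-1.0693836212158203, -1.043355941772461), (45.158233642578125, 38.84946823120117), 2.2525980472564697)
lever: slope deg 1.0 z at x=60 30.4 248 [35.2 -7.6 28.4] [100.   13.2  32.6]
34 9 [35.9 -3.4 29.5]
40 13 [39.7 -4.2 30.1]
46 14 [45.9 -3.8 30.1]
52 13 [52.  -3.7 30.6]
58 17 [58.3 -4.  30.1]
64 23 [63.5 -3.5 29.8]
70 26 [69.1 -3.5 29.9]
76 72 [75.  -1.6 31.4]
82 24 [82.5 -7.  31.3]
88 27 [87.9 -6.5 30.8]
94 22 [93.6 -6.6 30.5]
100 16 [99.3 -6.1 29.7]
back face 1005 1.542143105987646 21.18775302866906
shoulder 522 [ 14.66548323 -23.335869    -0.53216138]
```

View pics/w17.png

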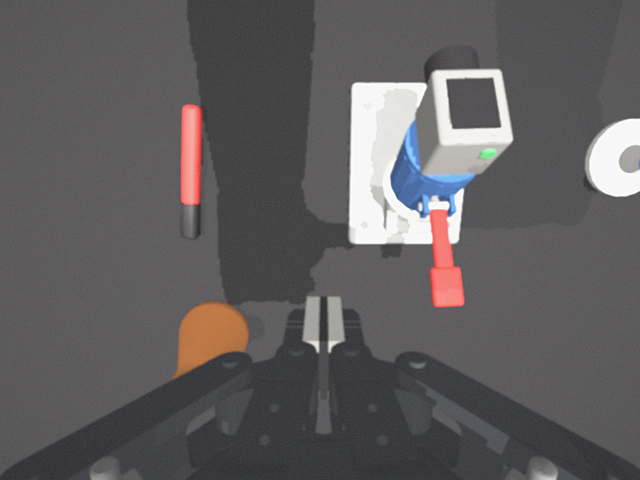

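The lever's upper face is level at about 30.4 mm over its full length (1.0° from square, nominal 0° and 31 mm), and the camera is home. One last check that the bystanders haven't moved, then I'll hand in.

```bash
python3 - <<'E'
from ov import *
i,p,d=snap('top','top9');_,q,_=load('top0');_,a,_=load('scene0');_,c,_=snap('scene','s18')
for n,(x0,x1,y0,y1) in {'flask':(330,375,170,212),'cyl':(140,200,265,305),'marker':(350,370,235,297)}.items():
    print(n,np.abs(p[y0:y1,x0:x1].astype(int)-q[y0:y1,x0:x1]).max(),np.abs(p[y0:y1,x0:x1].astype(int)-q[y0:y1,x0:x1]).mean().round(2))
s=r.observe();print(s['t'],s['contact_force'])
print(r.hand_in())
E
```

```text
flask 143 29.08
cyl 7 1.04
marker 153 22.66
22.0333 [-0.69137139  0.83286754 -0.217965  ]
the job is handed in; nothing more can be done
None
```

```bash
python3 - <<'E'
from ov import *
for n in ['scene0','s18']:
    i,p,d=load(n);h=cv2.cvtColor(p,cv2.COLOR_RGB2HSV)
    for nm,(x0,x1,y0,y1),m in [('flask',(315,370,262,330),(h[:,:,0]>5)&(h[:,:,0]<20)&(h[:,:,1]>150)&(h[:,:,2]>40)),('marker',(240,300,262,305),((h[:,:,0]<5)|(h[:,:,0]>174))&(h[:,:,1]>150)&(h[:,:,2]>80))]:
        v,u=np.nonzero(m[y0:y1,x0:x1]);print(n,nm,len(u),u.mean()+x0,v.mean()+y0)
E
```

```text
scene0 flask 1204 341.3272425249169 301.1104651162791
scene0 marker 286 263.90909090909093 280.7902097902098
s18 flask 1217 341.2645850451931 300.9441248972884
s18 marker 299 263.8494983277592 280.55852842809367
```

View pics/top9.png

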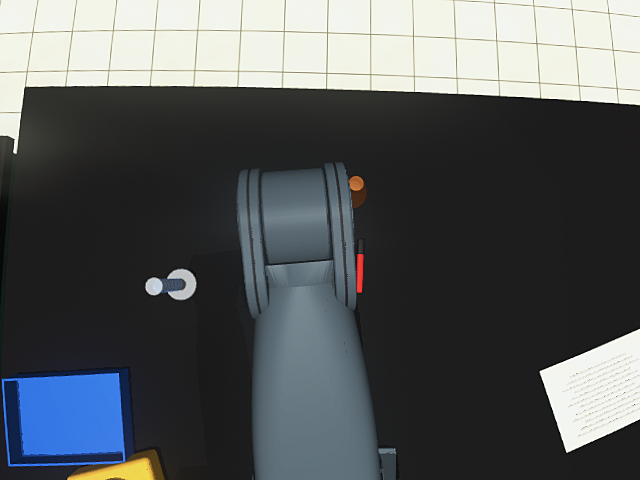

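The camera is on its stand with the socket home on the shoulder, the lens looking the way the stud leans, and the red lever fully down. I handed the job in at t = 22.0 s, with the arm withdrawn and touching nothing.

The tool can't tilt, so I lowered the upright socket partly over the ball. I then swung the grip point about the ball so the camera pivoted in the pads, slid it down the stud's axis and let go. The shut fingertips then pushed the lever along its arc to its stop. The highest contact force I read was about 25 N, while seating.

**Last checks**
- **Seating:** the box top reads 106.3 mm above the rim position (nominal 106). The tilt is within about 1.5° of the 30° lean; the wrist views gave −0.5° to −1.3°, and the back face 1.5°.
- **Heading:** the camera is turned about 2° around the bore from perfect alignment.
- **Lever:** within about 1° of square to the bore in the last clear wrist view, with its face at 30.4 mm (nominal 31). The scene camera read 1.6°, but it had been reading about 1° high against the wrist view earlier. Under the roughly 5 N press the camera rocked back about 2° in the socket's play, then returned when I let off.
- **Bystanders:** the flask and marker are unmoved to within 0.3 px in the scene view, and the cylinder is unchanged in the top view. The top-view comparison disagreed for the flask and marker, because the arm partly hid them there.

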